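# Set the bench gauge with its knurled wheel

## Task

With a fingertip laid on top of the gauge's knurled wheel, roll the wheel stroke by stroke until the sliding jaw has closed the gap as far as the gauge mark: the jaw's pointer stands opposite the black marker block on the scale. Move the jaw only by the wheel, do not touch the jaw itself, and leave the carton, the bearing ring and the piston where they stand. Finish with the hand clear of everything.

Things in the scene. Friction and masses are not known exactly. Their poses are not given: they have to be found in the camera images.
- gauge: steel bench gauge, fixed, base plate 160 x 240 mm, 12 mm thick; origin at the centre of its underside, on the bench. Its y axis is the jaw's direction of travel: the fixed anvil (44 x 25 mm, top 65 mm above the bench) stands at y = +85 mm, x = +30 mm; its x axis points from the wheel to the scale. The wheel stands at x = -35 mm, y = 0. The base may be turned on the bench by up to 0.45 rad
- wheel_top (a point): top of the knurled steel wheel's rim, 91 mm above the bench. The wheel is 68 mm in diameter and 26 mm wide, its axle level along the gauge's x axis, between two grey cheeks (each 5 mm thick, 60 mm long, top 66 mm above the bench) so that only its top 25 mm is free. The axle is rigid and the wheel turns easily (about 1 N at the rim): a fingertip resting on the top with 3 to 15 N grips the knurling by friction and rolls the wheel as it is drawn along
- wheel: the knurled wheel itself; origin at its centre, 57 mm above the bench, x along the axle; it turns with the wheel. It has about one turn of travel, with a stop at each end. When the top of the rim is moved towards the gauge's +y (towards the anvil), the jaw moves towards the anvil by 12 mm per radian of wheel (1 mm of rim travel gives 0.35 mm of jaw travel). Rolled the other way, the jaw opens again. It stays where it is left
- jaw: sliding steel jaw, 44 x 25 mm, top 65 mm above the bench, on the rail along the gauge's y at x = +30 mm; origin at the centre of its underside. It starts 18 to 46 mm short of the mark
- pointer (a point): tip of the jaw's pointer, a black bar 4 mm wide that sticks out from the jaw over the scale in the gauge's +x; the point lies at the end of the bar, on its top, on its centre line, 32 mm above the bench
- mark (a point): gauge mark: centre of the top of the small black marker block on the scale strip, 12 mm (along the gauge's x) by 8 mm (along y), top 32 mm above the bench. The pointer is set when its centre line is opposite the block, within the block's 8 mm width; the block is fixed to the gauge and its place along the scale varies
- race: loose steel bearing ring, 52 mm outside, 25 mm bore, 16 mm high, lying flat on the bench; origin at the centre of its underside; leave alone
- carton: small loose cardboard carton 60 x 50 x 45 mm; origin at the centre of its underside; leave alone
- piston: loose aluminium piston standing upright, 42 mm in diameter, 48 mm high; origin at the centre of its underside; leave alone

How it is judged:
On the way:
1. a finger on the wheel rolls it so that the jaw moves (contact force between the fingers and wheel above 0.5 N and distance of pointer from where it was at the start of the episode above 0.004 m), for 0.1 s.
At the end, for the whole second after the job is handed in: The pointer's centre line is within 4 mm of the middle of the marker block along the scale (within the block's width), the wheel is at rest, and the ring, carton and piston are within 15 mm of where they stood (y of pointer in the frame of mark between -0.004 and 0.004 m and angular speed of wheel below 0.05 rad/s and distance of each of race, carton, piston from where it was at the start of the episode below 0.015 m); the robot touches nothing.
It fails at once if anything of the robot but its fingers turns the wheel (over 1 N) (contact force between the arm and wheel above 1 N).
It fails at once if the robot touches the jaw (over 1 N) (contact force between any of the fingers, the arm and jaw above 1 N).
It fails at once if the bearing ring is lifted or shifted by 15 mm (distance of race from where it was at the start of the episode above 0.015 m).
It fails at once if the carton is lifted or shifted by 15 mm (distance of carton from where it was at the start of the episode above 0.015 m).
It fails at once if the piston is lifted or shifted by 15 mm (distance of piston from where it was at the start of the episode above 0.015 m).
It also fails if it takes over 54 s, if anything falls off the work surface, if the arm or the gripper's body presses on something with over 40 N, if the wrist force passes 120 N, or if a joint passes its speed limit or range.

## Robot

A 6-joint arm with a two-finger parallel gripper is mounted at the origin on the work surface. World frame = base frame: x ahead of the robot, y to its left, z up, the work surface at z = 0. Lengths are in m, angles in rad, forces in N, time in s.
With the tool pointing down it reaches from about 0.4 to 0.825 m from the base axis. Payload 7 kg.
Tool frame: the origin (TCP) lies midway between the tips of the shut fingers; the grasp point (between the pads) lies 19 mm behind it; z points along the fingers, y is the line along which they close (so a half turn about z gives the same grasp; the last joint's range is limited). The gripper opens to 88 mm and grips with 3 to 60 N. Pads are 19 mm wide; open, the fingers measure 130 mm over their backs; the gripper's body (78 mm by 193 mm) begins 47 mm behind the grasp point.
Start: joints at [1.502, 0.359, 0.012, 0, -1.224, -0.288], TCP at [0.236, 0.632, 0.227] pointing down, gripper open.
Joint ranges: [-3.07, 3.07], [-1.43, 2.12], [-1.02, 1.25], [-3.03, 1.67], [-3.05, -0], [-3.03, 3.03]. Speed limits (rad/s): [2.39, 2.39, 3.01, 3.14, 3.14, 3.14].

## Interface

Orientations are given as a unit quaternion [w, x, y, z].
In Python, from bench import robot gives the robot as it stands.
- The arm moves only by the tool arm_command, never from a script. Its argument "moves" is a list of rows, each a list of 5 numbers: the finger opening in mm, from 0 to 87.6, then the shift along the tool's x, y, z in units of 30 mm (1.0 is 30 mm), then the turn about the tool's z in units of 8 degrees (1.0 is 8 degrees). A call has 1 to 20 rows; each row is the pose to reach, as a shift and turn from the pose commanded when the call began, along the tool's axes at that moment; what a row does not reach only later rows make up. A row lasts 1/8 s, in which the tool goes at most 62.5 mm and 10.7 degrees, less where a joint would pass 70% of its speed; a pose out of reach is approached as far as the arm can. A call with a gripper value outside its range is refused whole. The fingers move at their own pace and stop on an object; "grip_force" is the grip in N (left out, the last holds). Time passes only in rows, so rows that repeat a pose let the fingers close. It gives the time, the measured TCP pose, the force, the opening and the grip force at its end, in the units of the state.
- robot.get_obs(): the state, without advancing time (a new reading comes with each control period).
- robot.camera(name): name is "scene" or "top" or "wrist"; returns the picture (420x560x3 uint8, blue, green, red); there is no depth.
- robot.get_calibration(name): a dict with "fovy" (degrees; the focal length in pixels is half the picture's height over the tangent of half this angle, whatever the lens; pixels are square), "cx", "cy" (the principal point, pixels), "k1" (the pictures are not rectified: a ray, as slopes to the right and down, at radius r is drawn at 1 + k1 r^2 times it, then the intrinsics apply), "world_to_cam" (4x4, takes a point from world to camera coordinates). Camera axes: x right, y up, looking along -z (the intrinsics and any distortion apply to the point x, -y, -z); pixel columns grow to the right and rows downward; lengths in m; the calibration is good to about 2 mm. A picture is of the moment at which its call begins: read the wrist's pose just before it. get_calibration takes no time and is no camera call; for the wrist camera it gives the pose at the moment of the call.
- robot.finish_job(): hands the job in; it is judged then, once.
Trained networks look in the newest picture that a camera, given by its name, has taken for a name from the list of things; names that differ only in an ending like _2 or _b are one class to them, and where a whole thing is asked for, a point or a joint stands for the part that bears it (a point fixed in the world has none). Each returns a list of dicts, best first, with "score" (0 to 1); they miss things now and then, are a little off and sometimes report something else, mostly with a low value. They report only what shows in the picture. A call takes as long as a camera call.
- robot.find_in(camera, target): "at" ([x, y, z] in m, in the coordinates of the camera as it stood for that picture, good to about 4 mm: the middle of the surface that is visible of it).
- robot.masks_of(camera, target): "region" (420x560 bool, what is visible of it).
The state is a dict: "time_s": time; "joints": joint angles; "joint_vel": joint speeds; "effort": joint torques, N m; "tool_pos": TCP position; "eef_rot": TCP orientation; "contact_force": force on the tool from outside, world axes, zero at the start; "moment": the same for the moment, N m; "finger_gap": opening from 0.0 (shut) to 1.0 (fully open); "grip_force": force on a finger pad.
Only numpy, scipy, OpenCV 4.12 (cv2) and the standard library are available. Lean on these libraries where they do the work, as an engineer would, in place of code of your own. Each camera call takes 0.05 s, during which the arm holds its last target. There are 200 camera calls.

## Working session

There is one attempt and no reset: what is moved stays moved. The work goes in short steps, Python scripts to look and compute and a tool call to move; the robot and the scene stay as the last step left them, time stands still between calls to the robot, and variables do not carry over. Pictures are saved under pics/ and viewed, at most 10 in all, crops included, and the job is handed in when it is done.

Besides the shell and the picture viewer there is one more tool, called by a JSON object that holds its "op" and its "data", one argument or row to a line. arm_command: Moves the arm, as the interface text tells. Its arguments: {"type":"object","properties":{"moves":{"type":"array","items":{"type":"array","items":{"type":"number"}}},"grip_force":{"type":"number"}},"required":["moves"]}

```bash
ls; mkdir -p pics; cat > h.py <<'E'
import numpy as np, cv2
from bench import robot
def px2ray(name,u,v,cal=None):
    c=cal or robot.get_calibration(name); f=210/np.tan(np.radians(c['fovy'])/2)
    d=np.array([(u-c['cx'])/f,(v-c['cy'])/f]); s=d.copy()
    for _ in range(20): s=d/(1+c['k1']*(s@s))
    W=np.linalg.inv(c['world_to_cam']); return W[:3,3], W[:3,:3]@np.array([s[0],-s[1],-1])
def at_z(name,u,v,z,cal=None):
    o,r=px2ray(name,u,v,cal); return o+r*(z-o[2])/r[2]
def proj(name,p,cal=None):
    c=cal or robot.get_calibration(name); f=210/np.tan(np.radians(c['fovy'])/2)
    q=c['world_to_cam']@np.append(p,1); s=np.array([q[0],-q[1]])/-q[2]
    return s*(1+c['k1']*(s@s))*f+[c['cx'],c['cy']]
def find(name,t,cal=None):
    c=cal or robot.get_calibration(name); W=np.linalg.inv(c['world_to_cam'])
    return [(round(d['score'],2),(W@np.append(d['at'],1))[:3].round(4)) for d in robot.find_in(name,t)[:3]]
E
python3 - <<'E'
from h import *
for n in ['top','scene']:
    cv2.imwrite(f'pics/{n}0.png',robot.camera(n))
    for t in ['gauge','wheel','wheel_top','jaw','pointer','mark','race','carton','piston']:
        print(n,t,find(n,t))
print(robot.get_obs())
E
```

```text
pics
top gauge [(0.7, array([0.577 , 0.1313, 0.0124]))]
top wheel [(0.78, array([0.5419, 0.1378, 0.0869]))]
top wheel_top [(0.76, array([0.5731, 0.1322, 0.0157]))]
top jaw [(0.83, array([0.5997, 0.1017, 0.0655]))]
top pointer [(0.79, array([0.6031, 0.1003, 0.0653]))]
top mark [(0.16, array([0.6039, 0.1035, 0.0652]))]
top race [(0.66, array([ 0.524 , -0.0508,  0.0131])), (0.37, array([0.6003, 0.0983, 0.0666]))]
top carton [(0.86, array([0.6004, 0.3091, 0.044 ]))]
top piston [(0.87, array([0.4703, 0.1986, 0.0418])), (0.31, array([0.5739, 0.1292, 0.015 ]))]
scene gauge [(0.96, array([0.5938, 0.1654, 0.0149]))]
scene wheel [(0.92, array([0.5546, 0.1526, 0.0757]))]
scene wheel_top [(0.9, array([0.5907, 0.1576, 0.0159]))]
scene jaw [(0.64, array([0.6114, 0.1084, 0.0602]))]
scene pointer [(0.77, array([0.6091, 0.1121, 0.0577]))]
scene mark [(0.67, array([0.6108, 0.1104, 0.0618]))]
scene race [(0.85, array([ 0.5231, -0.0431,  0.0123]))]
scene carton [(0.72, array([0.6068, 0.3203, 0.0413])), (0.21, array([0.4751, 0.2049, 0.0478]))]
scene piston [(0.92, array([0.4761, 0.2075, 0.0456]))]
{'time_s': 1.0, 'joints': array([ 1.50211121e+00,  3.58594131e-01,  1.19231157e-02, -3.87955151e-05,
       -1.22408760e+00, -2.88106741e-01]), 'joint_vel': array([ 1.48251876e-03, -9.44107491e-04,  4.86566324e-04,  9.27373752e-04,
        6.06166522e-05,  2.27176527e-04]), 'effort': array([-8.01870210e-04, -5.82387221e+01,  2.93310249e+01,  7.00217932e+00,
        1.26333747e-02, -1.68869514e-05]), 'tool_pos': array([0.23574987, 0.63247966, 0.22656812]), 'eef_rot': array([-1.67467605e-05,  9.84128433e-01, -1.77457675e-01, -2.01986971e-05]), 'contact_force': array([0.16649178, 0.81171138, 0.02308291]), 'moment': array([-0.03461811,  0.0378033 ,  0.00170719]), 'grip_force': 0.0, 'finger_gap': 1.0020777190143992}
```

```bash
python3 - <<'E'
import cv2
a=cv2.imread('pics/top0.png')
from h import *
u,v=proj('top',[0.575,0.13,0.03]).astype(int);print(u,v)
x0=max(0,u-90);y0=max(0,v-70)
print(x0,y0)
cv2.imwrite('pics/topc.png',cv2.resize(a[y0:y0+140,x0:x0+180],None,fx=4,fy=4,interpolation=cv2.INTER_CUBIC))
E
```

```text
236 213
146 143
```

View pics/scene0.png

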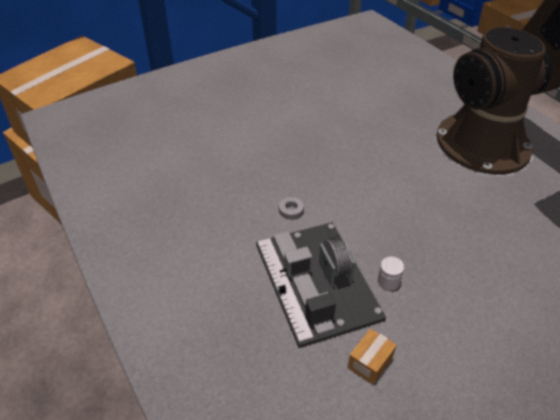

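View pics/topc.png

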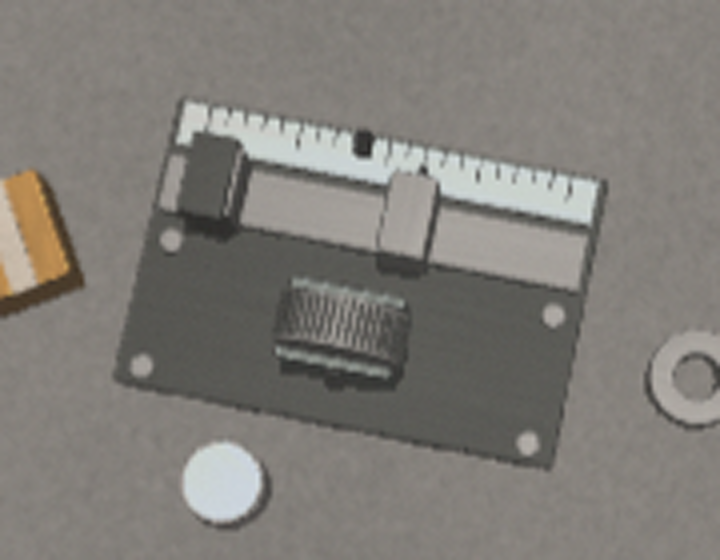

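The top crop shows the marker block at about (363,143), the pointer tip at (424,170) just right of it, the anvil at left and the wheel centred near (342,325). The base corners are clear as well. Next I fit the gauge pose from the corners.

```bash
cat >> h.py <<'E'
def crop(p,x0=146,y0=143): return x0+(p[0]+.5)/4-.5, y0+(p[1]+.5)/4-.5
def to_tool(d):
    from scipy.spatial.transform import Rotation as R
    q=robot.get_obs()['eef_rot']; return R.from_quat(q[[1,2,3,0]]).inv().apply(d)/0.03
E
python3 - <<'E'
from h import *
C=[at_z('top',*crop(p),.012)[:2] for p in [(182,98),(607,180),(552,468),(115,380)]]
model=np.array([[80,120],[80,-120],[-80,-120],[-80,120]])/1000
C=np.array(C); c=C.mean(0); H=model.T@(C-c); U,S,V=np.linalg.svd(H); R=(V.T@U.T); th=np.arctan2(R[1,0],R[0,0])
print('c',c,'th',th,'res mm',((model@R.T+c-C)*1000).round(1))
np.savez('g.npz',c=c,R=R)
wt=R@[-.035,0]+c; print('wheel',wt)
for n,p in [('mark',(363,134)),('pointer',(424,168))]:
    print(n,R.T@(at_z('top',*crop(p),.032)[:2]-c))
print('wheel net local',R.T@(np.array([.5419,.1378])-c),'jaw net',R.T@(np.array([.5997,.1017])-c))
o=robot.get_obs(); 
print('units to wheel at z .13',to_tool(np.append(wt,.13)-o['tool_pos']))
from scipy.spatial.transform import Rotation as Ro
print('tool axes\n',Ro.from_quat(o['eef_rot'][[1,2,3,0]]).as_matrix(), 'gauge y ang',np.degrees(np.arctan2(*R[::-1,1])))
E
```

```text
c [0.58100519 0.13024975] th -0.21392674860140476 res mm [[ 0.8  1.1]
 [-0.1 -1.4]
 [-0.3 -0.7]
 [-0.4  1. ]]
wheel [0.54680302 0.13768021]
mark [0.07440335 0.01468877]
pointer [ 0.06246429 -0.02123681]
wheel net local [-0.03981668 -0.00092385] jaw net [ 0.02432974 -0.02393007]
units to wheel at z .13 [15.4763785  11.83309684  3.21792495]
tool axes
 [[ 9.37017547e-01 -3.49282287e-01 -3.38125419e-05]
 [-3.49282286e-01 -9.37017547e-01  4.01307539e-05]
 [-4.56999066e-05 -2.57930986e-05 -9.99999999e-01]] gauge y ang 77.74290018018333
```

{"op": "arm_command", "data": {
  "moves": [
    [0,1.5,1.2,0,0],
    [0,3,2.4,0,0],
    [0,4.5,3.6,0,-0.2],
    [0,6,4.8,0,-0.4],
    [0,7.5,6,0,-0.6],
    [0,9,7.2,0,-0.8],
    [0,10.5,8.4,0,-1],
    [0,12,9.6,0.5,-1],
    [0,13.5,10.8,1,-1],
    [0,14.6,11.5,1.8,-1],
    [0,15.2,12,2.5,-1],
    [0,15.5,12.2,3.2,-1],
    [0,15.5,12.2,3.2,-1],
    [0,15.5,12.2,3.2,-1],
    [0,15.5,12.2,3.2,-1]
  ],
  "grip_force": 20
}}

```text
time_s: 2.88
tool_pos: [0.544, 0.128, 0.1317]
eef_rot: [-0.001, 0.994, -0.108, 0.001]
contact_force: [0.2, 0.5, -1.4]
finger_gap: 0.006
grip_force: 0.0
```

```bash
python3 - <<'E'
from h import *
g=np.load('g.npz');o=robot.get_obs()
print('tcp local',g['R'].T@(o['tool_pos'][:2]-g['c']),o['tool_pos'][2])
cal=robot.get_calibration('wrist'); w=robot.camera('wrist'); s=robot.camera('scene')
im=np.zeros((420,800,3),np.uint8); im[:,:480]=cv2.resize(w,(480,360))[0:360].copy() if 0 else np.vstack([cv2.resize(w,(480,360)),np.zeros((60,480,3),np.uint8)])
u,v=proj('scene',[.58,.13,.05]).astype(int); im[:320,480:]=cv2.resize(s[v-60:v+60,u-60:u+60],(320,320))
cv2.imwrite('pics/w1.png',im)
for t in ['pointer','mark','wheel_top','jaw']:
    print(t,[(a,g['R'].T@(b[:2]-g['c']),b[2]) for a,b in find('wrist',t,cal)])
E
```

```text
tcp local [-0.03569069 -0.01009627] 0.13172569556369837
pointer [(0.59, array([ 0.02705343, -0.02139403]), np.float64(0.0638))]
mark [(0.66, array([0.0718213 , 0.01371035]), np.float64(0.0333))]
wheel_top [(0.67, array([0.01147282, 0.00274857]), np.float64(0.0155))]
jaw [(0.56, array([ 0.02995538, -0.02014958]), np.float64(0.068))]
```

View pics/w1.png

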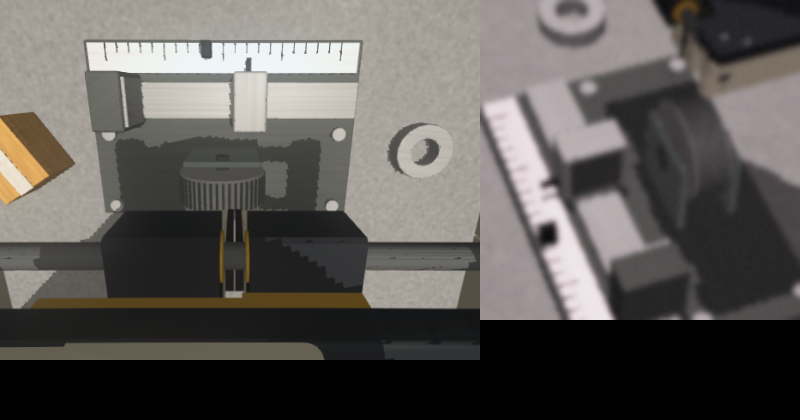

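The wrist view shows the pointer at (249,63), the marker at (206,49), and the shut fingers over the wheel. I descend to just above the rim, then probe down in small steps.

{"op": "arm_command", "data": {
  "moves": [
    [0,0,0,0.6,0],
    [0,0,0,1.1,0],
    [0,0,0,1.25,0],
    [0,0,0,1.3,0],
    [0,0,0,1.35,0],
    [0,0,0,1.35,0]
  ]
}}

```text
time_s: 3.92
tool_pos: [0.5439, 0.1272, 0.0907]
eef_rot: [-0.0, 0.994, -0.108, 0.0]
contact_force: [-1.5, -1.2, 3.7]
finger_gap: 0.005
grip_force: 1.7
```

{"op": "arm_command", "data": {
  "moves": [
    [0,0,0,0.03,0],
    [0,0,0,0.03,0],
    [0,0,-0.1,0.03,0],
    [0,0,-0.2,0.03,0],
    [0,0,-0.3,0.03,0],
    [0,0,-0.3,0.03,0]
  ]
}}

```text
time_s: 4.68
tool_pos: [0.5462, 0.1364, 0.0911]
eef_rot: [-0.001, 0.994, -0.108, 0.001]
contact_force: [-6.3, 0.9, 16.1]
finger_gap: 0.001
grip_force: 7.7
```

```bash
cat > m.py <<'E'
from h import *
g=np.load('g.npz');o=robot.get_obs()
print('tcp local',(g['R'].T@(o['tool_pos'][:2]-g['c'])).round(4),o['tool_pos'][2],o['contact_force'].round(1))
for c in ['wrist','top']:
    cal=robot.get_calibration(c); im=robot.camera(c)
    for t in ['jaw','mark']:
        print(c,t,[(a,(g['R'].T@(b[:2]-g['c'])).round(4)) for a,b in find(c,t,cal)])
E
python3 m.py
```

```text
tcp local [-0.0354 -0.0013] 0.09110055825988718 [-6.3  0.9 16.1]
wrist jaw [(0.89, array([ 0.0289, -0.0165]))]
wrist mark [(0.81, array([0.0695, 0.0129]))]
top jaw []
top mark []
```

{"op": "arm_command", "data": {
  "moves": [
    [0,0,-0.1,-0.01,0],
    [0,0,-0.2,-0.01,0],
    [0,0,-0.3,-0.01,0],
    [0,0,-0.4,0,0],
    [0,0,-0.4,0,0]
  ]
}}

```text
time_s: 5.6
tool_pos: [0.5489, 0.1483, 0.0904]
eef_rot: [-0.001, 0.994, -0.108, 0.001]
contact_force: [-1.1, 0.6, 7.7]
finger_gap: 0.004
grip_force: 3.9
```

```bash
sed -i "s/\['wrist','top'\]/['wrist']/" m.py; python3 m.py
```

```text
tcp local [-0.0352  0.0108] 0.09035865949688428 [-1.1  0.6  7.7]
wrist jaw [(0.7, array([ 0.0305, -0.0113]))]
wrist mark [(0.7, array([0.069 , 0.0124]))]
```

{"op": "arm_command", "data": {
  "moves": [
    [0,0,0,-0.3,0],
    [0,0,0.4,-0.3,0],
    [0,0,0.8,-0.3,0],
    [0,0,0.8,-0.1,0],
    [0,0,0.8,-0.03,0],
    [0,0,0.8,0,0],
    [0,0,0.8,0,0],
    [0,0,0.7,0,0],
    [0,0,0.6,0,0],
    [0,0,0.5,-0.01,0],
    [0,0,0.4,-0.01,0],
    [0,0,0.3,-0.01,0],
    [0,0,0.2,-0.01,0],
    [0,0,0.1,-0.01,0],
    [0,0,0,0,0],
    [0,0,-0.05,0,0],
    [0,0,-0.05,0,0]
  ]
}}

```text
time_s: 7.88
tool_pos: [0.5493, 0.1498, 0.09]
eef_rot: [-0.0, 0.994, -0.108, 0.001]
contact_force: [-3.4, 0.7, 9.1]
finger_gap: 0.005
grip_force: 4.5
```

```bash
python3 m.py
```

```text
tcp local [-0.0351  0.0124] 0.08998275781484129 [-3.4  0.7  9.1]
wrist jaw [(0.75, array([ 0.0275, -0.0046])), (0.63, array([-0.0143, -0.1665])), (0.35, array([0.0188, 0.0022]))]
wrist mark [(0.88, array([0.071 , 0.0149]))]
```

{"op": "arm_command", "data": {
  "moves": [
    [0,0,0,-0.3,0],
    [0,0,0.4,-0.3,0],
    [0,0,0.8,-0.3,0],
    [0,0,0.85,-0.1,0],
    [0,0,0.85,-0.03,0],
    [0,0,0.85,0.01,0],
    [0,0,0.85,0.01,0],
    [0,0,0.75,0.01,0],
    [0,0,0.65,0,0],
    [0,0,0.55,0,0],
    [0,0,0.45,0,0],
    [0,0,0.35,0,0],
    [0,0,0.25,0,0],
    [0,0,0.15,0,0],
    [0,0,0.05,0,0],
    [0,0,0,0,0],
    [0,0,0,0,0]
  ]
}}

```text
time_s: 10.15
tool_pos: [0.5493, 0.1497, 0.09]
eef_rot: [-0.0, 0.994, -0.108, 0.001]
contact_force: [-1.4, 2.1, 9.4]
finger_gap: 0.004
grip_force: 4.4
```

```bash
python3 m.py; python3 - <<'E'
from h import *
w=robot.camera('wrist'); c=robot.get_calibration('wrist')
g=np.load('g.npz'); P=lambda x,y,z: proj('wrist',np.append(g['R']@[x,y]+g['c'],z),c)
u,v=P(.065,.01,.032).astype(int); print(u-60,v-45,P(.0744,.0147,.032))
cv2.imwrite('pics/w2.png',cv2.resize(w[max(v-45,0):v+45,u-60:u+60],None,fx=6,fy=6,interpolation=cv2.INTER_CUBIC))
E
```

```text
tcp local [-0.0351  0.0123] 0.09000395132474247 [-1.4  2.1  9.4]
wrist jaw [(0.73, array([0.0257, 0.0065]))]
wrist mark [(0.86, array([0.0716, 0.0126]))]
217 12 [269.42427059  39.41589421]
```

View pics/w2.png

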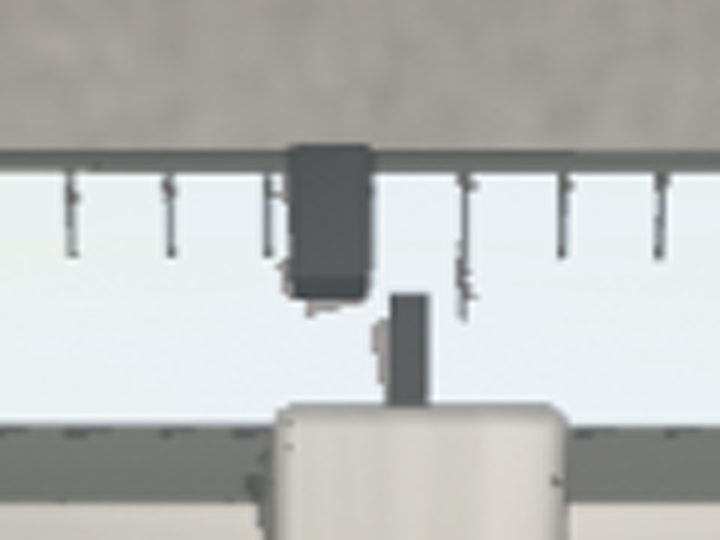

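The pointer centre is at x≈409 and the block centre at ≈331, at 10.5 px/mm. That leaves 7.4 mm of jaw travel, or 21 mm of rim (0.7 units).

{"op": "arm_command", "data": {
  "moves": [
    [0,0,0,-0.3,0],
    [0,0,0.4,-0.3,0],
    [0,0,0.8,-0.3,0],
    [0,0,0.8,-0.1,0],
    [0,0,0.8,-0.03,0],
    [0,0,0.8,0.01,0],
    [0,0,0.8,0.01,0],
    [0,0,0.7,0.01,0],
    [0,0,0.6,0,0],
    [0,0,0.5,0,0],
    [0,0,0.4,0,0],
    [0,0,0.3,0,0],
    [0,0,0.2,0,0],
    [0,0,0.1,0,0],
    [0,0,0.1,0,0],
    [0,0,0.1,-0.1,0],
    [0,0,0.1,-0.8,0],
    [0,0,0.1,-1.5,0],
    [0,0,0.1,-1.5,0]
  ]
}}

```text
time_s: 12.72
tool_pos: [0.5487, 0.1467, 0.1353]
eef_rot: [-0.001, 0.994, -0.108, 0.001]
contact_force: [-0.6, -0.8, 0.7]
finger_gap: 0.007
grip_force: 0.0
```

```bash
python3 m.py; python3 - <<'E'
from h import *
c=robot.get_calibration('wrist'); w=robot.camera('wrist')
g=np.load('g.npz'); P=lambda x,y,z: proj('wrist',np.append(g['R']@[x,y]+g['c'],z),c)
u,v=P(.065,.01,.032).astype(int)
cv2.imwrite('pics/w3.png',cv2.resize(w[max(v-45,0):v+45,u-60:u+60],None,fx=6,fy=6,interpolation=cv2.INTER_CUBIC))
E
```

```text
tcp local [-0.035   0.0092] 0.13531394601784322 [-0.6 -0.8  0.7]
wrist jaw [(0.57, array([0.0292, 0.0133]))]
wrist mark [(0.59, array([0.0723, 0.0128]))]
```

View pics/w3.png

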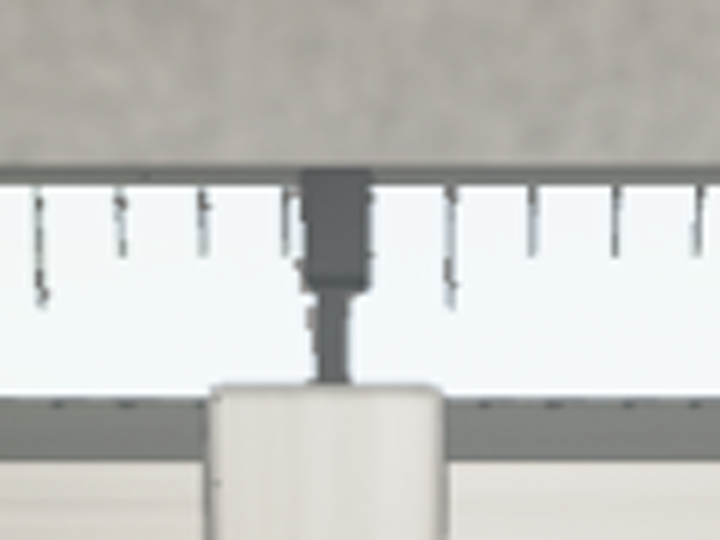

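The pointer (x≈334) stands opposite the block's centre (x≈337), about 0.4 mm off, and the hand is 44 mm above the wheel.

```bash
python3 -c "
from bench import robot
print(robot.finish_job())"
```

```text
the job is handed in; nothing more can be done
None
```

The job is handed in: I rolled the wheel in four strokes until the jaw's pointer stood about 0.4 mm from the middle of the marker block, then lifted the hand 44 mm clear of the wheel; the hand-in call returned no verdict.

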